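# Pack the die changeover kit

## Task

Pack the changeover kit for the crimp press: put the large die block, the small die block, the round tin of screws and the hand tally counter into the tray, each upright and seated flat on the floor of the pocket that is cut to its shape and size. The height gauge and the grease jar only look like kit parts: leave them where they stand.

Things in the scene. Friction and masses are not known exactly. Their poses are not given: they have to be found in the camera images.
- large_die: All the work is on a plywood board whose top is 30 mm above the bench. The larger of two crimp die blocks: brown rectangular base 36 (x) x 62 (y) x 19 mm, and on it, centred, a bare grey steel block 22 (x) x 40 (y) mm from z = 19 to z = 34 mm, which is handy to grip across x. Loose, upright, about 0.28 kg. Origin: centre of its underside, z up.
- small_die: The smaller of two crimp die blocks: brown rectangular base 34 (x) x 48 (y) x 14 mm, and on it, centred, a bare grey steel block 20 (x) x 30 (y) mm from z = 14 to z = 26 mm, which is handy to grip across x. Loose, upright, about 0.28 kg. Origin: centre of its underside, z up.
- screw_tin: Round closed tin of screws with a plain white-grey lid, 62 mm diameter up to z = 35 mm, then the lid 57 mm diameter up to z = 40 mm. Loose, upright, about 0.16 kg. Origin: centre of its underside, z up.
- tally_counter: Hand tally counter: round white-grey body, 45 mm diameter, sides up to z = 26 mm, with a dark window and a small push knob on its top (32 mm in all). Loose, upright, about 0.06 kg. Origin: centre of its underside, z up.
- insert_large_die: Pocket for the large die: rectangular, 50 (x) x 76 (y) mm. Central, 10 mm deep, in a fixed grey block 98x98x14 mm; four such blocks lie 2 x 2, 100 mm apart, in any order, in an aluminium tray 208 mm square with a 20 mm rim; all share one yaw. Origin: centre of the block's underside, 3 mm over the board; pocket floor at z = 4, block top at z = 14 mm; z up, sides along x and y.
- insert_small_die: Pocket for the small die: rectangular, 46 (x) x 58 (y) mm. Central, 10 mm deep, in a fixed grey block 98x98x14 mm; four such blocks lie 2 x 2, 100 mm apart, in any order, in an aluminium tray 208 mm square with a 20 mm rim; all share one yaw. Origin: centre of the block's underside, 3 mm over the board; pocket floor at z = 4, block top at z = 14 mm; z up, sides along x and y.
- insert_large_round: Pocket for the screw tin: round, 76 mm diameter. Central, 10 mm deep, in a fixed grey block 98x98x14 mm; four such blocks lie 2 x 2, 100 mm apart, in any order, in an aluminium tray 208 mm square with a 20 mm rim; all share one yaw. Origin: centre of the block's underside, 3 mm over the board; pocket floor at z = 4, block top at z = 14 mm; z up, sides along x and y.
- insert_small_round: Pocket for the tally counter: round, 58 mm diameter. Central, 10 mm deep, in a fixed grey block 98x98x14 mm; four such blocks lie 2 x 2, 100 mm apart, in any order, in an aluminium tray 208 mm square with a 20 mm rim; all share one yaw. Origin: centre of the block's underside, 3 mm over the board; pocket floor at z = 4, block top at z = 14 mm; z up, sides along x and y.
- height_gauge: Look-alike of the dies, to be left: all-grey steel gauge block 28 (x) x 60 (y) x 12 mm with a small grey block and a short black round post side by side on top (26 mm high in all), no brown base. Origin: centre of its underside, z up.
- grease_jar: Look-alike of the tin, to be left: round white jar with a blue screw lid, 56 mm diameter, 55 mm high. Origin: centre of its underside, z up.

How it is judged (in metres and radians):
At the end, for the whole second after the job is handed in: Large die, small die, screw tin and tally counter each rest in their own pocket: within 12 mm of the block's centre, underside within 4 mm of the pocket's floor, tilted less than 0.12 rad, at rest. The height gauge and the grease jar are within 30 mm of where they started (horizontal distance between large_die and insert_large_die below 0.012 m and z of large_die in the frame of insert_large_die between 0.001 and 0.008 m and angle between each of large_die, small_die, screw_tin, tally_counter's own z axis and vertical below 0.12 rad and linear speed of each of large_die, small_die, screw_tin, tally_counter below 0.02 m/s and horizontal distance between small_die and insert_small_die below 0.012 m and z of small_die in the frame of insert_small_die between 0.001 and 0.008 m and horizontal distance between screw_tin and insert_large_round below 0.012 m and z of screw_tin in the frame of insert_large_round between 0.001 and 0.008 m and horizontal distance between tally_counter and insert_small_round below 0.012 m and z of tally_counter in the frame of insert_small_round between 0.001 and 0.008 m and distance of each of height_gauge, grease_jar from where it was at the start of the episode below 0.03 m); the robot touches nothing.
It fails at once if the height gauge is shifted by more than 30 mm or lifted (distance of height_gauge from where it was at the start of the episode above 0.03 m).
It fails at once if the grease jar is shifted by more than 30 mm or lifted (distance of grease_jar from where it was at the start of the episode above 0.03 m).
It also fails if it takes over 102 s, if anything falls off the work surface, if the arm or the gripper's body presses on something with over 40 N, if the wrist force passes 120 N, or if a joint passes its speed limit or range.

## Robot

A 7-joint arm with a two-finger parallel gripper is mounted at the origin on a cart in front of the work surface, level with it; the furniture and walls round the work are solid. World frame = base frame: x ahead of the robot, y to its left, z up, the work surface at z = 0. Lengths are in m, angles in degrees, forces in N, time in s.
With the tool pointing down it reaches from about 0.4 to 0.9 m from the base axis. Payload 5.5 kg.
Tool frame: the origin (TCP) lies between the finger pads; the fingertips stand ahead of it and the grasp point (between the pads) lies 8 mm behind it (r.tcp_to_tips is the z of the fingertips in the tool frame, in m); z points along the fingers, y is the direction in which the jaws open and shut (so a half turn about z gives the same grasp; the last joint's range is limited). The gripper opens to 92 mm and grips with 3 to 60 N. Pads are 19 mm wide; open, the fingers measure 130 mm over their backs; the gripper's body (75 mm by 190 mm) begins 47 mm behind the grasp point.
Start: joints at [79.538, 28.699, -24.465, 88.831, 12.651, 65.22, -12.049], TCP at [0.28, -0.586, 0.238] pointing down, gripper open.
Joint ranges: [-164.97, 164.97], [-17.58, 116.51], [-87.97, 89.64], [11.32, 138.91], [-80.73, 260.73], [10.89, 115.49], [-147.41, 147.41]. Speed limits (degrees/s): [147.25, 147.25, 180, 180, 180, 180, 180].

## Interface

Orientations are given as [roll, pitch, yaw] about the fixed x, y, z axes, in that order (R = Rz(yaw) Ry(pitch) Rx(roll)).
In Python, from rig import r gives the robot as it stands.
- The arm moves only by the tool play_rows, never from a script. Its arguments are lists of equal length, an entry for each row: "xyz": the shift along the tool's x, y, z in m, a list of three; "turn": the turn, a rotation vector about the tool's x, y, z in degrees, a list of three; "jaw": the closure, from 0 (fully open) to 1 (shut). In form: {"xyz": [[dx, dy, dz], ...], "turn": [[ax, ay, az], ...], "jaw": [jaw, ...]}. A call has 1 to 20 rows; each row shifts and turns the commanded pose from where the row before left it, along the tool's axes as they then stand; what a row does not reach is not made up. A row lasts 1/8 s, in which the tool goes at most 62.5 mm and 10.7 degrees, less where a joint would pass 70% of its speed; a pose out of reach is approached as far as the arm can. A call is refused whole if a number of a shift passes 0.0625 or a number of a turn 10.7, either way. A call with a gripper value outside its range is refused whole. The fingers move at their own pace and stop on an object; "force" is the grip in N (left out, the last holds). Time passes only in rows, so rows that do not move let the fingers close. It gives the time, the measured TCP pose, the force and the opening at its end, in the units of the state.
- r.get_obs(): the state, without advancing time (a new reading comes with each control period).
- r.snapshot(name): name is "scene" or "side" or "wrist"; returns the picture (384x512x3 uint8, blue, green, red); there is no depth.
- r.camera_params(name): a dict with "fx", "fy", "cx", "cy" (pixels), "extrinsics" (4x4, takes a point from camera to world coordinates); the wrist camera has in their place "mount" (4x4, takes a point from camera to tool coordinates, whose origin is the TCP and whose axes are the flange's). Camera axes: x right, y down, z forward; pixel columns grow to the right and rows downward; lengths in m; the calibration is good to about 2 mm. A picture is of the moment at which its call begins: read the wrist's pose just before it. camera_params takes no time and is no camera call.
- r.hand_in(): hands the job in, once; it reports no verdict.
Trained networks look in the newest picture that a camera, given by its name, has taken for a name from the list of things; names that differ only in an ending like _2 or _b are one class to them, and where a whole thing is asked for, a point or a joint stands for the part that bears it (a point fixed in the world has none). Each returns a list of dicts, best first, with "score" (0 to 1); they miss things now and then, are a little off and sometimes report something else, mostly with a low value. They report only what shows in the picture. A call takes as long as a camera call.
- r.regions_of(camera, label): "mask" (384x512 bool, what is visible of it) and "uv" ([column, row] in pixels, amid what is visible of it).
- r.spot_point(camera, label): "uv" ([column, row] in pixels: a listed point, or the origin of a listed thing).
The state is a dict: "t": time; "joint_pos": joint angles; "dq": joint speeds; "joint_efforts": joint torques, N m; "tcp_pos": TCP position; "orientation": TCP orientation; "contact_force": force on the tool from outside, world axes, zero at the start; "ft_torque": the same for the moment, N m; "opening": opening from 0.0 (shut) to 1.0 (fully open).
Only numpy, scipy, OpenCV 4.12 (cv2) and the standard library are available. Lean on these libraries where they do the work, as an engineer would, in place of code of your own. Each camera call takes 0.05 s, during which the arm holds its last target.

## Working session

There is one attempt and no reset: what is moved stays moved. The work goes in short steps, Python scripts to look and compute and a tool call to move; the robot and the scene stay as the last step left them, time stands still between calls to the robot, and variables do not carry over. Pictures are saved under pics/ and viewed, and the job is handed in when it is done.

Besides the shell and the picture viewer there is one more tool, called after "Emit:" as name(argument=value, ...) on one line, values as JSON. play_rows: Moves the arm, as the interface text tells. Its arguments: {"type":"object","properties":{"xyz":{"type":"array","items":{"type":"array","items":{"type":"number"}}},"turn":{"type":"array","items":{"type":"array","items":{"type":"number"}}},"jaw":{"type":"array","items":{"type":"number"}},"force":{"type":"number"}},"required":["xyz","turn","jaw"]}

```bash
mkdir -p pics; ls; python3 - <<'E'
from rig import r
import cv2,numpy as np
np.set_printoptions(precision=4,suppress=True)
print(r.get_obs(), r.tcp_to_tips)
for n in("scene","side","wrist"):
    cv2.imwrite(f"pics/{n}0.png",r.snapshot(n)); print(n,r.camera_params(n))
E
```

```text
pics
{'t': 0.0, 'joint_pos': array([ 79.5393,  28.755 , -24.4531,  88.8913,  12.6523,  65.2192,
       -12.0501]), 'dq': array([ 0.063 ,  0.019 , -0.0176,  0.0357, -0.0882, -0.0941, -0.0548]), 'joint_efforts': array([ -0.    , -56.66  ,  -5.8158, -27.9117,  -0.0684,   0.0308,
         0.0001]), 'tcp_pos': array([ 0.2799, -0.5859,  0.2367]), 'orientation': array([-179.8883,   -0.003 ,   25.5436]), 'contact_force': array([ 0.4521, -0.8132, -0.7472]), 'ft_torque': array([0.0037, 0.018 , 0.0419]), 'opening': 0.996611647450165} 0.011
scene {'fx': 474.3207780905252, 'fy': 474.3207780905252, 'cx': 250.1594040165834, 'cy': 191.4872535687422, 'extrinsics': array([[-0.8699, -0.3383,  0.3588,  0.0953],
       [-0.4932,  0.6048, -0.6253,  0.7185],
       [-0.0055, -0.7209, -0.693 ,  0.8989],
       [ 0.    ,  0.    ,  0.    ,  1.    ]])}
side {'fx': 406.1715703145199, 'fy': 406.1715703145199, 'cx': 256.1441849400569, 'cy': 200.49321473264936, 'extrinsics': array([[-0.9061, -0.1992,  0.3733,  0.1138],
       [-0.4229,  0.4577, -0.7821,  0.8481],
       [-0.015 , -0.8665, -0.499 ,  0.6055],
       [ 0.    ,  0.    ,  0.    ,  1.    ]])}
wrist {'fx': 329.1811390949505, 'fy': 329.1811390949505, 'cx': 258.21194428867153, 'cy': 193.85123104901393, 'mount': array([[ 0.0001, -0.9531, -0.3025,  0.082 ],
       [ 1.    , -0.    ,  0.0002, -0.001 ],
       [-0.0002, -0.3025,  0.9531, -0.1468],
       [ 0.    ,  0.    ,  0.    ,  1.    ]])}
```

View pics/scene0.png

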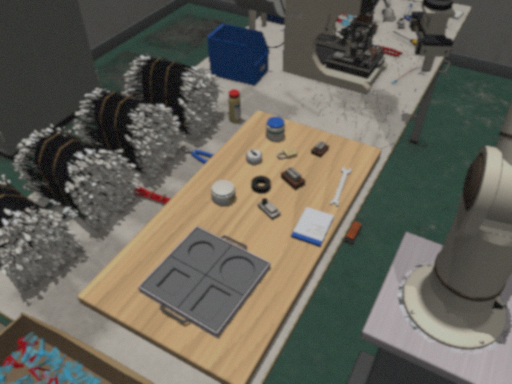

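View pics/side0.png

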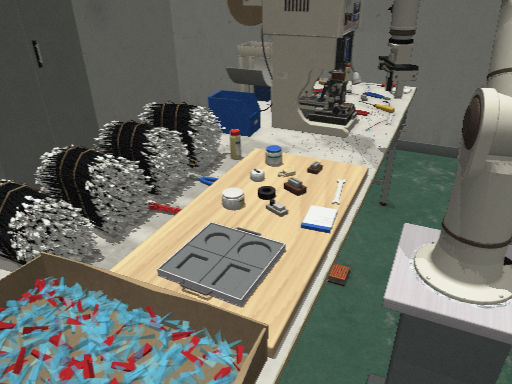

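View pics/wrist0.png

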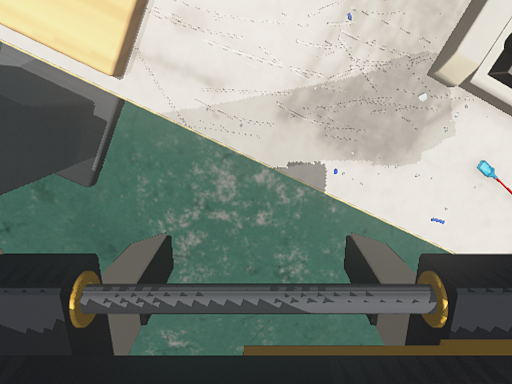

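The scene shows the tray at about (205,280), the tin (223,190), counter (254,156), jar (275,127), dies (292,178) and (320,149), and the gauge (268,208).

```bash
cat > h.py <<'E'
from rig import r
import cv2,numpy as np
from scipy.spatial.transform import Rotation as R
np.set_printoptions(precision=4,suppress=True)
def tcp(o=None):
    o=o or r.get_obs(); T=np.eye(4); T[:3,:3]=R.from_euler('xyz',o['orientation'],degrees=True).as_matrix(); T[:3,3]=o['tcp_pos']; return T
def cam(n,T=None):
    p=r.camera_params(n); E=p['extrinsics'] if n!='wrist' else (T if T is not None else tcp())@p['mount']
    return p,E
def up(n,uv,z,T=None):
    p,E=cam(n,T); d=E[:3,:3]@np.array([(uv[0]-p['cx'])/p['fx'],(uv[1]-p['cy'])/p['fy'],1]); c=E[:3,3]
    return c+d*(z-c[2])/d[2]
def proj(n,P,T=None):
    p,E=cam(n,T); q=(np.atleast_2d(P)-E[:3,3])@E[:3,:3]
    return np.c_[p['fx']*q[:,0]/q[:,2]+p['cx'],p['fy']*q[:,1]/q[:,2]+p['cy']]
E
python3 - <<'E'
from h import *
im=r.snapshot("scene")
for n,z in dict(large_die=30,small_die=30,screw_tin=30,tally_counter=30,height_gauge=30,grease_jar=30,insert_large_die=33,insert_small_die=33,insert_large_round=33,insert_small_round=33).items():
    for d in r.spot_point("scene",n)[:2]: print(n,d['uv'],round(d['score'],2),up("scene",d['uv'],z/1000))
cv2.imwrite("pics/s1.png",cv2.resize(im[100:340,80:400],None,fx=2.5,fy=2.5,interpolation=cv2.INTER_CUBIC))
E
```

```text
large_die [293.3, 181.0] 0.54 [ 0.4636 -0.158   0.03  ]
small_die [316.9, 152.5] 0.65 [ 0.4571 -0.3008  0.03  ]
small_die [277.1, 137.8] 0.59 [ 0.5892 -0.3066  0.03  ]
screw_tin [224.2, 198.8] 0.92 [ 0.5906 -0.0086  0.03  ]
tally_counter [252.8, 161.6] 0.49 [ 0.5989 -0.1752  0.03  ]
height_gauge [265.1, 211.5] 0.6 [ 0.4761 -0.0203  0.03  ]
grease_jar [275.9, 137.4] 0.83 [ 0.5932 -0.3066  0.03  ]
insert_large_die [213.1, 302.2] 0.81 [0.4452 0.2704 0.033 ]
insert_small_die [173.7, 285.6] 0.59 [0.5431 0.2771 0.033 ]
insert_large_round [238.8, 270.1] 0.64 [0.4402 0.1715 0.033 ]
insert_small_round [195.4, 255.1] 0.56 [0.5495 0.1839 0.033 ]
```

View pics/s1.png

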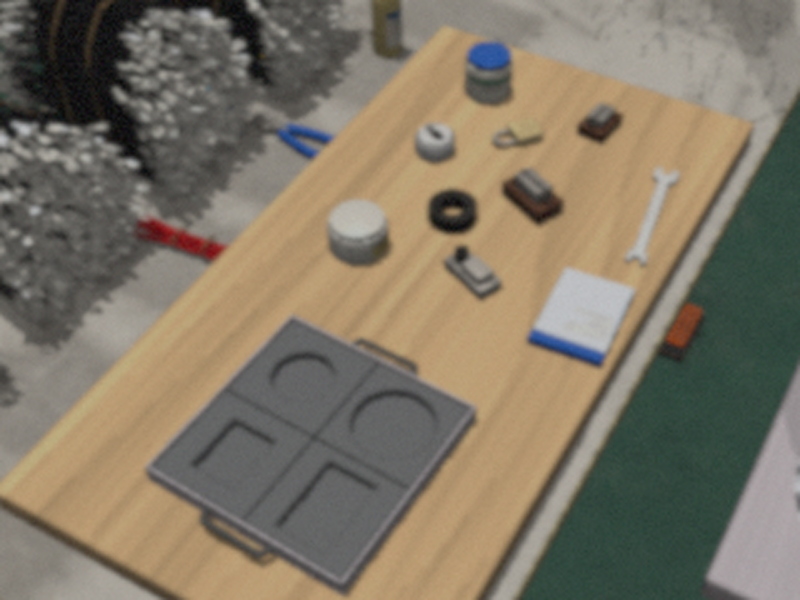

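Emit:
play_rows(xyz=[[0.0363,-0.0343,-0.0113],[0.0363,-0.0343,-0.0113],[0.0363,-0.0343,-0.0113],[0.0363,-0.0343,-0.0113],[0.0363,-0.0343,-0.0113],[0.0363,-0.0343,-0.0113],[0.0363,-0.0343,-0.0113],[0.0363,-0.0343,-0.0113],[0.0363,-0.0343,-0.0113],[0.0363,-0.0343,-0.0113],[0,0,0],[0,0,0],[0,0,0],[0,0,0]], turn=[[0,0,0],[0,0,0],[0,0,0],[0,0,0],[0,0,0],[0,0,0],[0,0,0],[0,0,0],[0,0,0],[0,0,0],[0,0,8.5],[0,0,8.5],[0,0,8.5],[0,0,0]], jaw=[0,0,0,0,0,0,0,0,0,0,0,0,0,0])

```text
t: 2.45
tcp_pos: [0.4599, -0.1203, 0.3509]
orientation: [180.0, -0.0, 0.1]
contact_force: [0.2, -0.4, 0.2]
opening: 1.001
```

```bash
python3 - <<'E'
from h import *
o=r.get_obs();T=tcp(o);print(o['tcp_pos'],o['orientation'],o['joint_pos'])
im=r.snapshot("wrist");cv2.imwrite("pics/w1.png",im)
for n,z in dict(large_die=30,small_die=30,screw_tin=30,tally_counter=30,height_gauge=30,grease_jar=30,insert_large_round=33,insert_small_round=33).items():
    for d in r.spot_point("wrist",n)[:2]: print(n,d['uv'],round(d['score'],2),up("wrist",d['uv'],z/1000,T))
E
```

```text
[ 0.4599 -0.1203  0.3509] [179.9792  -0.0157   0.1352] [ 50.7572   5.3712 -41.7163 104.0445   3.7751  71.9587 -81.8682]
large_die [283.5, 146.3] 0.79 [ 0.4644 -0.1558  0.03  ]
small_die [389.9, 156.0] 0.81 [ 0.4507 -0.3091  0.03  ]
small_die [176.2, 45.0] 0.27 [ 0.5965 -0.0125  0.03  ]
screw_tin [176.3, 45.9] 0.84 [ 0.5954 -0.0126  0.03  ]
tally_counter [308.4, 39.9] 0.7 [ 0.603  -0.1845  0.03  ]
height_gauge [193.3, 141.8] 0.73 [ 0.4705 -0.0276  0.03  ]
grease_jar [401.7, 44.5] 0.66 [ 0.5978 -0.3064  0.03  ]
insert_large_round [47.6, 160.9] 0.8 [0.443  0.1825 0.033 ]
insert_small_round [37.0, 92.6] 0.95 [0.5367 0.1789 0.033 ]
```

View pics/w1.png

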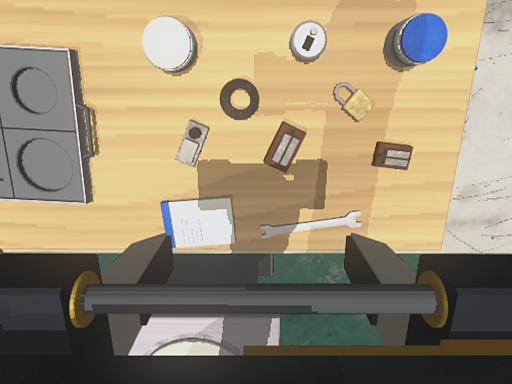

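```bash
cat >> h.py <<'E'
from scipy.optimize import minimize
def boxpts(w,l,z0,z1): return np.array([[sx*w/2,sy*l/2,z] for sx in(-1,1) for sy in(-1,1) for z in(z0,z1)])
def cyl(d,z0,z1): a=np.arange(0,2*np.pi,.15); return np.vstack([np.c_[d/2*np.cos(a),d/2*np.sin(a),a*0+z] for z in(z0,z1)])
M=dict(large_die=[boxpts(.036,.062,0,.019),boxpts(.022,.040,.019,.034)],small_die=[boxpts(.034,.048,0,.014),boxpts(.020,.030,.014,.026)],
 screw_tin=[cyl(.062,0,.035),cyl(.057,.035,.040)],tally_counter=[cyl(.045,0,.026)])
S=4
def render(n,parts,x,y,yaw,z,T,shape=(384,512)):
    m=np.zeros(shape,np.uint8); c,s=np.cos(yaw),np.sin(yaw)
    m=np.zeros((shape[0]*S,shape[1]*S),np.uint8)
    for P in parts:
        Q=P@np.array([[c,s,0],[-s,c,0],[0,0,1]])+[x,y,z]
        q=((proj(n,Q,T)+.5)*S).astype(np.float32)
        cv2.fillConvexPoly(m,cv2.convexHull(q.round().astype(np.int32)),255)
    return cv2.resize(m,shape[::-1],interpolation=cv2.INTER_AREA)/255.
def fit(n,mask,label,xy,T,yaws=(0,),z=.03):
    best=None; mk=mask.astype(float)
    f=lambda p: np.abs(render(n,M[label],p[0],p[1],p[2] if len(p)>2 else 0,z,T)-mk).sum()
    for yw in yaws:
        p0=[*xy]+([yw] if len(yaws)>1 else [])
        sim=np.array([p0]+[[p0[j]+(k==j)*(.006,.006,.2)[j] for j in range(len(p0))] for k in range(len(p0))])
        s=minimize(f,p0,method='Nelder-Mead',options=dict(initial_simplex=sim,maxiter=120,xatol=2e-4,fatol=.5))
        if best is None or s.fun<best.fun: best=s
    return best
E
python3 - <<'E'
from h import *
T=tcp(); im=r.snapshot("wrist"); vis=im.copy()
for n,xy,yw in(("large_die",(.464,-.156),np.arange(-80,100,30)),("small_die",(.451,-.309),np.arange(-80,100,30)),("screw_tin",(.595,-.0126),(0,)),("tally_counter",(.603,-.1845),(0,))):
    d=r.regions_of("wrist",n)[0]; b=fit("wrist",d['mask'],n,xy,T,np.radians(yw))
    print(n,d['score'],d['mask'].sum(),b.fun,b.x,np.degrees(b.x[2:]))
    m=render("wrist",M[n],*b.x[:2],b.x[2] if len(b.x)>2 else 0,.03,T)
    c,_=cv2.findContours((m>.5).astype(np.uint8),0,1); cv2.drawContours(vis,c,-1,(0,255,0),1)
    c,_=cv2.findContours(d['mask'].astype(np.uint8),0,1); cv2.drawContours(vis,c,-1,(0,0,255),1)
cv2.imwrite("pics/w2.png",cv2.resize(vis[:190,130:450],None,fx=2.5,fy=2.5,interpolation=cv2.INTER_CUBIC))
E
```

```text
large_die 0.86 1230 67.06666666666666 [ 0.4655 -0.1558  1.1092] [63.5542]
small_die 0.92 967 38.30196078431373 [ 0.4537 -0.3088 -0.1229] [-7.04]
screw_tin 0.66 2456 97.37254901960785 [ 0.5943 -0.0094] []
tally_counter 0.87 1192 77.72941176470587 [ 0.6    -0.1814] []
```

View pics/w2.png

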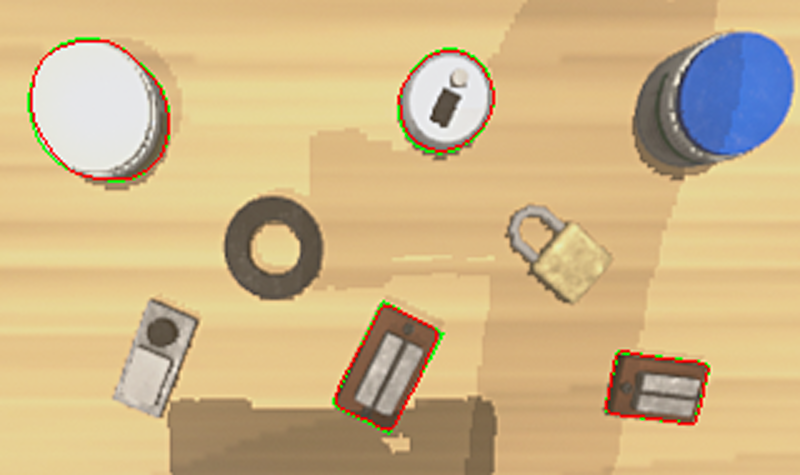

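Emit:
play_rows(xyz=[[0,-0.057,0],[0,-0.057,0],[0,-0.057,0],[0,-0.057,0],[0,-0.057,0],[0,-0.057,0],[0,0,0],[0,0,0],[0,0,0]], turn=[[0,0,0],[0,0,0],[0,0,0],[0,0,0],[0,0,0],[0,0,0],[0,0,0],[0,0,0],[0,0,0]], jaw=[0,0,0,0,0,0,0,0,0])

```text
t: 4.28
tcp_pos: [0.4602, 0.2198, 0.3506]
orientation: [179.9, 0.0, -0.1]
contact_force: [0.5, -0.3, -0.1]
opening: 0.998
```

```bash
python3 - <<'E'
from h import *
o=r.get_obs();T=tcp(o);print(o['tcp_pos'],o['orientation'],o['joint_pos']);np.save("T3.npy",T)
im=r.snapshot("wrist");cv2.imwrite("pics/w3raw.png",im);cv2.imwrite("pics/w3.png",cv2.resize(im[:240,100:420],None,fx=2.5,fy=2.5,interpolation=cv2.INTER_CUBIC))
for n in "insert_large_die insert_small_die insert_large_round insert_small_round".split():
    for d in r.spot_point("wrist",n)[:2]: print(n,d['uv'],round(d['score'],2),up("wrist",d['uv'],.033,T))
E
```

```text
[0.4602 0.2198 0.3506] [179.9433   0.0006  -0.1187] [  21.0219   13.2976  -57.5653   99.5268   11.7218   73.613  -129.31  ]
insert_large_die [214.6, 162.3] 0.91 [0.4421 0.2828 0.033 ]
insert_small_die [214.8, 83.0] 0.66 [0.55  0.278 0.033]
insert_large_round [283.9, 163.6] 0.69 [0.44   0.1833 0.033 ]
insert_small_round [289.4, 95.0] 0.92 [0.5344 0.1779 0.033 ]
```

View pics/w3.png

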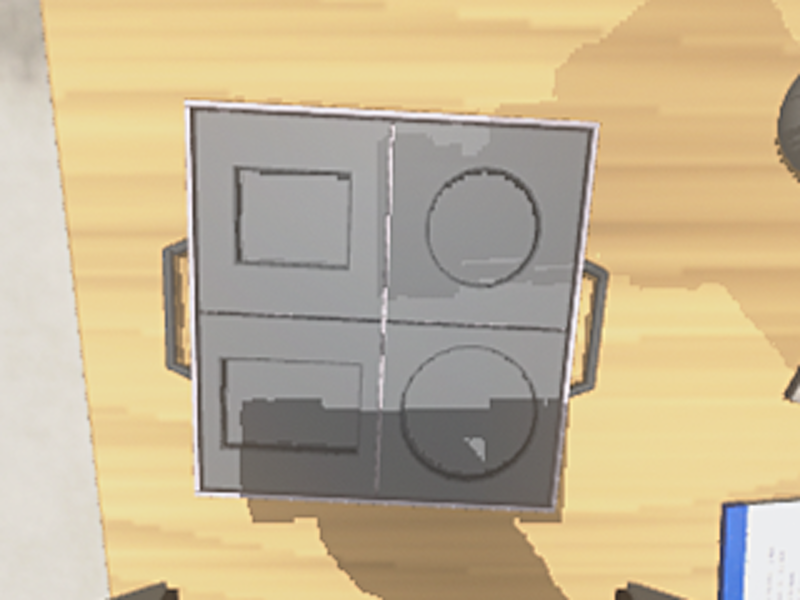

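```bash
python3 - <<'E'
from h import *
T=np.load("T3.npy")
g=lambda uv,z: up("wrist",(uv[0]/2.5+100-.3,uv[1]/2.5-.3),z,T)[:2]
C=[g(p,.050) for p in((187,101),(599,124),(558,511),(196,494))]
print("rim",np.array(C),"mean",np.mean(C,0),[ (np.linalg.norm(C[i]-C[i-1]),np.degrees(np.arctan2(*(C[i]-C[i-1])[::-1]))) for i in range(4)])
print("cross",g((383,321),.047))
print("sr",g((483,228),.047),"lr",g((470,412),.047))
for q in([(235,168),(350,174),(347,268),(240,264)],[(222,359),(361,364),(357,452),(222,446)]):
    C=[g(p,.047) for p in q]; print("rect",np.mean(C,0),[ (np.linalg.norm(C[i]-C[i-1]).round(4),np.degrees(np.arctan2(*(C[i]-C[i-1])[::-1])).round(1)) for i in range(4)])
E
```

```text
rim [[0.6003 0.3238]
 [0.5894 0.1184]
 [0.3841 0.1272]
 [0.3949 0.3349]] mean [0.4922 0.2261] [(np.float64(0.2056870331754026), np.float64(-3.0839394854761517)), (np.float64(0.20566996204721633), np.float64(-93.04082781874804)), (np.float64(0.2054582303702052), np.float64(177.56238869207434)), (np.float64(0.2079879156702519), np.float64(87.02532266427383))]
cross [0.492  0.2273]
sr [0.5398 0.1747] lr [0.4417 0.1791]
rect [0.5443 0.2738] [(np.float64(0.0475), np.float64(-0.3)), (np.float64(0.0588), np.float64(-92.9)), (np.float64(0.0467), np.float64(177.0)), (np.float64(0.0566), np.float64(87.8))]
rect [0.4454 0.2791] [(np.float64(0.0493), np.float64(-3.8)), (np.float64(0.0761), np.float64(-92.2)), (np.float64(0.0501), np.float64(176.5)), (np.float64(0.0764), np.float64(87.2))]
```

Emit:
play_rows(xyz=[[0.0009,0.0537,0.028],[0.0009,0.0537,0.028],[0.0009,0.0537,0.028],[0.0009,0.0537,0.028],[0.0009,0.0537,0.028],[0.0009,0.0537,0.028],[0.0009,0.0537,0.028],[0,0,0],[0,0,0],[0,0,0],[0,0,0],[0,0,0]], turn=[[0,0,0],[0,0,0],[0,0,0],[0,0,0],[0,0,0],[0,0,0],[0,0,0],[0,0,8.8],[0,0,8.8],[0,0,8.8],[0,0,0],[0,0,0]], jaw=[0.4,0.4,0.4,0.4,0.4,0.4,0.4,0.4,0.4,0.4,0.4,0.4])

```text
t: 6.02
tcp_pos: [0.4662, -0.1545, 0.1548]
orientation: [180.0, -0.0, -26.2]
contact_force: [0.4, 0.3, 0.3]
opening: 0.597
```

```bash
cat >> h.py <<'E'
def go(x,y,z,yaw):
    o=r.get_obs(); T=tcp(o); d=T[:3,:3].T@(np.array([x,y,z])-T[:3,3]); dy=(yaw-o['orientation'][2]+180)%360-180
    print("t",round(o['t'],2),"pos",o['tcp_pos'],"rpy",o['orientation'],"j",o['joint_pos'].round(1),"F",o['contact_force'],"op",round(o['opening'],3)); print("tool shift",d,"turn",-dy)
E
python3 - <<'E'
from h import *
go(.4655,-.1558,.0615,-26.45)
T=tcp();im=r.snapshot("wrist");cv2.imwrite("pics/w4.png",im)
E
```

```text
t 6.03 pos [ 0.4662 -0.1545  0.1548] rpy [179.9944  -0.0136 -26.1959] j [  46.4   20.9  -36.9  115.3   16.5   49.  -115.9] F [0.3892 0.2961 0.3455] op 0.597
tool shift [-0.0001  0.0015  0.0933] turn 0.25407511753053313
```

View pics/w4.png

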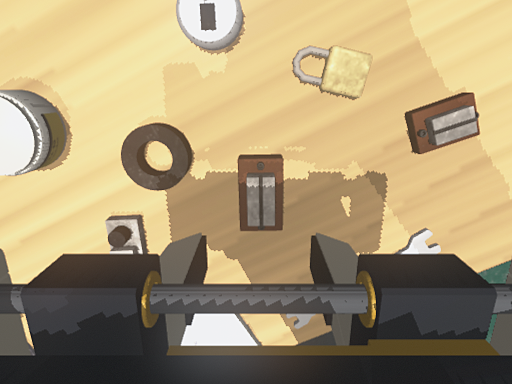

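Die centred at about (261,193) and aligned with the jaws. Refining from this closer view.

```bash
python3 - <<'E'
from h import *
T=tcp(); im=r.snapshot("wrist")
for n,xy,yw in(("large_die",(.4655,-.1558),np.arange(50,80,10)),("small_die",(.4537,-.3088),np.arange(-20,10,10))):
    d=r.regions_of("wrist",n)[0]; b=fit("wrist",d['mask'],n,xy,T,np.radians(yw))
    print(n,d['score'],d['mask'].sum(),b.fun,b.x[:2],np.degrees(b.x[2:]))
E
```

```text
large_die 0.6 3390 124.58039215686276 [ 0.4653 -0.156 ] [64.5721]
small_die 0.75 3205 160.49803921568628 [ 0.4531 -0.3086] [-8.1278]
```

Emit:
play_rows(xyz=[[0,0.0016,0.03],[0,0,0.03],[0,0,0.02],[0,0,0.0131],[0,0,0],[0,0,0],[0,0,0],[0,0,0],[0,0,0],[0,0,0]], turn=[[0,0,0],[0,0,-0.5],[0,0,0],[0,0,0],[0,0,0],[0,0,0],[0,0,0],[0,0,0],[0,0,0],[0,0,0]], jaw=[0.4,0.4,0.4,0.4,0.4,0.4,1,1,1,1], force=35)

```text
t: 7.48
tcp_pos: [0.4656, -0.1559, 0.0618]
orientation: [180.0, -0.0, -25.9]
contact_force: [-0.1, -1.2, 2.2]
opening: 0.228
```

```bash
python3 - <<'E'
from h import *
go(.4447,.2792,.15,87.1)
E
```

```text
t 7.47 pos [ 0.4656 -0.1559  0.0618] rpy [179.9919  -0.0152 -25.8579] j [  41.7   29.6  -31.7  118.3   24.7   38.5 -122.3] F [-0.099  -1.2048  2.1803] op 0.228
tool shift [-0.2085 -0.3824 -0.0883] turn -112.95785280898883
```

Emit:
play_rows(xyz=[[0,0,-0.035],[0,0,-0.035],[0,0,-0.03],[-0.0261,-0.0478,0],[-0.0261,-0.0478,0],[-0.0261,-0.0478,0],[-0.0261,-0.0478,0],[-0.0261,-0.0478,0],[-0.0261,-0.0478,0],[-0.0261,-0.0478,0],[-0.0261,-0.0478,0],[0,0,0],[0,0,0],[0,0,0],[0,0,0],[0,0,0],[0,0,0],[0,0,0],[0,0,0],[0,0,0]], turn=[[0,0,0],[0,0,0],[0,0,0],[0,0,0],[0,0,0],[0,0,0],[0,0,0],[0,0,0],[0,0,0],[0,0,0],[0,0,0],[0,0,-10.3],[0,0,-10.3],[0,0,-10.3],[0,0,-10.3],[0,0,-10.3],[0,0,-10.3],[0,0,-10.3],[0,0,-10.3],[0,0,-10.3]], jaw=[1,1,1,1,1,1,1,1,1,1,1,1,1,1,1,1,1,1,1,1])

```text
t: 9.98
tcp_pos: [0.4466, 0.2151, 0.1571]
orientation: [-179.4, 0.5, 67.2]
contact_force: [-0.2, 0.3, -2.0]
opening: 0.233
```

Emit:
play_rows(xyz=[[0,0,0],[0,0,0],[0,0,0],[0,0,0]], turn=[[0,0,-10.3],[0,0,-10],[0,0,0],[0,0,0]], jaw=[1,1,1,1])

```text
t: 10.48
tcp_pos: [0.4469, 0.2151, 0.1573]
orientation: [-179.3, 0.2, 86.9]
contact_force: [-0.1, 0.6, -2.3]
opening: 0.231
```

```bash
python3 - <<'E'
from h import *
go(.4447,.2792,.0685,87.1)
im=r.snapshot("wrist");cv2.imwrite("pics/w5.png",im)
E
```

```text
t 10.47 pos [0.4469 0.2151 0.1573] rpy [-179.3165    0.2211   86.901 ] j [ -4.6  20.  -28.5 114.2  12.1  49.5 -42.8] F [-0.1433  0.5738 -2.3363] op 0.231
tool shift [ 0.0642 -0.0047  0.0886] turn -0.19899780772576037
```

View pics/w5.png

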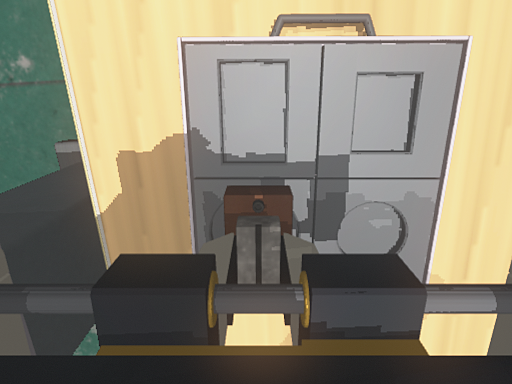

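```bash
cat >> h.py <<'E'
def go(x,y,z,yaw):
    o=r.get_obs(); T=tcp(o); d=T[:3,:3].T@(np.array([x,y,z])-T[:3,3])
    rv=np.degrees(R.from_matrix(T[:3,:3].T@R.from_euler('xyz',[180,0,yaw],degrees=True).as_matrix()).as_rotvec())
    print("t",round(o['t'],2),"pos",o['tcp_pos'],"rpy",o['orientation'],"j",o['joint_pos'].round(1),"F",o['contact_force'],"op",round(o['opening'],3)); print("tool shift",d,"rotvec",rv)
E
python3 - <<'E'
from h import *
go(.4447,.2792,.0685,87.1)
T=tcp()
for q in([(220,60),(288,61),(286,162),(222,161)],[(357,72),(423,72),(413,152),(352,152)]):
    C=[up("wrist",p,.047,T)[:2] for p in q]; print(np.mean(C,0),[ (np.linalg.norm(C[i]-C[i-1]).round(4),np.degrees(np.arctan2(*(C[i]-C[i-1])[::-1])).round(1)) for i in range(4)])
print("cross",up("wrist",(321,178),.047,T))
E
```

```text
t 10.53 pos [0.447  0.2152 0.1574] rpy [-179.327     0.2215   86.942 ] j [ -4.6  19.9 -28.5 114.2  12.1  49.5 -42.7] F [-0.8256 -0.5402 -1.5383] op 0.232
tool shift [ 0.0641 -0.0047  0.0887] rotvec [-0.6733  0.2205 -0.1593]
[0.4452 0.2806] [(np.float64(0.0746), np.float64(86.1)), (np.float64(0.0493), np.float64(-3.9)), (np.float64(0.0746), np.float64(-92.7)), (np.float64(0.0509), np.float64(176.2))]
[0.5451 0.2752] [(np.float64(0.059), np.float64(88.4)), (np.float64(0.0479), np.float64(-3.1)), (np.float64(0.0588), np.float64(-91.9)), (np.float64(0.0476), np.float64(177.1))]
cross [0.4962 0.2271 0.047 ]
```

Emit:
play_rows(xyz=[[0.0325,-0.0023,0],[0.0324,-0.0022,0],[0,0,0],[0,0,0]], turn=[[0,0,0],[0,0,0],[-0.67,0.22,-0.16],[0,0,0]], jaw=[1,1,1,1])

```text
t: 11.02
tcp_pos: [0.4455, 0.2798, 0.1571]
orientation: [-180.0, 0.1, 87.2]
contact_force: [0.3, -0.5, -2.2]
opening: 0.227
```

```bash
python3 - <<'E'
from h import *
go(.445,.280,.0690,87.1)
E
```

```text
t 11.03 pos [0.4455 0.2798 0.1571] rpy [-179.9898    0.0526   87.234 ] j [-11.2  22.6 -29.  110.7  14.1  50.2 -50.2] F [ 0.3454 -0.5042 -2.2311] op 0.227
tool shift [ 0.0003 -0.0005  0.0881] rotvec [-0.0101  0.0527  0.134 ]
```

Emit:
play_rows(xyz=[[0,0,0.03],[0,0,0.03],[0,0,0.018],[0,0,0.0101],[0,0,0],[0,0,0],[0,0,0],[0,0,0]], turn=[[0,0,0],[0,0,0],[0,0,0],[0,0,0],[0,0,0],[0,0,0],[0,0,0],[0,0,0]], jaw=[1,1,1,1,1,1,1,1])

```text
t: 12.02
tcp_pos: [0.4462, 0.2804, 0.0695]
orientation: [180.0, -0.0, 87.3]
contact_force: [0.1, -0.1, -2.6]
opening: 0.237
```

Emit:
play_rows(xyz=[[0,0,0],[0,0,0],[0,0,0],[0,0,0],[0,0,-0.04],[0,0,-0.05],[-0.03,0,0],[-0.04,0,0],[0,0,0]], turn=[[0,0,0],[0,0,0],[0,0,0],[0,0,0],[0,0,0],[0,0,0],[0,0,0],[0,0,0],[0,0,0]], jaw=[0.4,0.4,0.4,0.4,0.4,0.4,0.4,0.4,0.4])

```text
t: 13.15
tcp_pos: [0.4426, 0.2068, 0.159]
orientation: [-180.0, 0.1, 87.0]
contact_force: [0.2, 0.4, -0.0]
opening: 0.603
```

```bash
python3 - <<'E'
from h import *
go(.4535,-.3087,.16,82.5)
im=r.snapshot("wrist");cv2.imwrite("pics/w6.png",im);T=tcp()
d=r.regions_of("wrist","large_die")[0]; b=fit("wrist",d['mask'],"large_die",(.445,.28),T,np.radians([-10,-3,4]),.037)
print(d['score'],d['mask'].sum(),b.fun,b.x[:2],np.degrees(b.x[2:]))
E
```

```text
t 13.15 pos [0.4426 0.2068 0.159 ] rpy [-179.9963    0.1341   86.9917] j [ -3.4  18.7 -29.  115.6  12.1  48.6 -42.3] F [ 0.1889  0.4268 -0.0257] op 0.603
tool shift [-0.5142  0.0379  0.0002] rotvec [0.0016 0.1342 4.4917]
0.72 4257 124.48627450980392 [0.4457 0.284 ] [-2.1731]
```

View pics/w6.png

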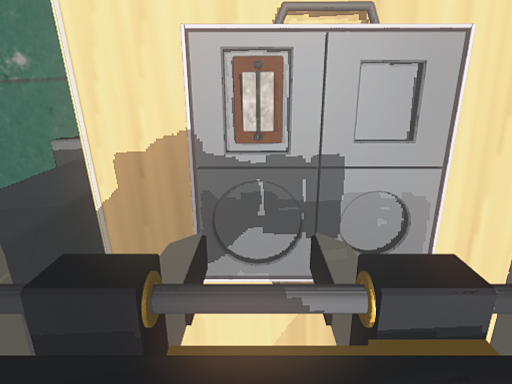

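Emit:
play_rows(xyz=[[-0.0428,0.0032,0],[-0.0428,0.0032,0],[-0.0428,0.0032,0],[-0.0428,0.0032,0],[-0.0428,0.0032,0],[-0.0428,0.0032,0],[-0.0428,0.0032,0],[-0.0428,0.0032,0],[-0.0428,0.0032,0],[-0.0428,0.0032,0],[-0.0428,0.0032,0],[-0.0428,0.0032,0],[0,0,0],[0,0,0],[0,0,0]], turn=[[0,0,0],[0,0,0],[0,0,0],[0,0,0],[0,0,0],[0,0,0],[0,0,0],[0,0,0],[0,0,0],[0,0,0],[0,0,0],[0,0,0],[0,0,4.5],[0,0,0],[0,0,0]], jaw=[0.4,0.4,0.4,0.4,0.4,0.4,0.4,0.4,0.4,0.4,0.4,0.4,0.4,0.4,0.4])

```text
t: 15.12
tcp_pos: [0.4572, -0.303, 0.159]
orientation: [180.0, -0.1, 83.0]
contact_force: [0.9, 0.4, -0.3]
opening: 0.605
```

```bash
python3 - <<'E'
from h import *
go(.4535,-.3087,.0565,82.5)
im=r.snapshot("wrist");cv2.imwrite("pics/w7.png",im);T=tcp()
d=r.regions_of("wrist","small_die")[0]; b=fit("wrist",d['mask'],"small_die",(.4535,-.3087),T,np.radians([-15,-7,0]),.03)
print(d['score'],d['mask'].sum(),b.fun,b.x[:2],np.degrees(b.x[2:]))
E
```

```text
t 15.12 pos [ 0.4572 -0.303   0.159 ] rpy [179.9854  -0.054   82.9818] j [ 41.8  22.5 -13.6 107.9   6.7  50.3  17.9] F [ 0.8959  0.3661 -0.26  ] op 0.605
tool shift [-0.0062 -0.003   0.1024] rotvec [ 0.0144 -0.0541  0.4818]
0.8 2270 114.68235294117646 [ 0.4527 -0.3082] [-5.8795]
```

View pics/w7.png

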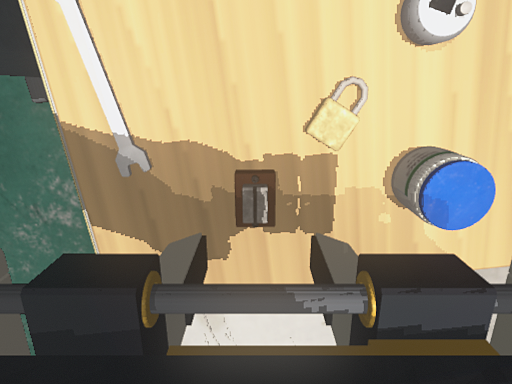

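Emit:
play_rows(xyz=[[-0.0061,-0.0033,0.02],[0,0,0.03],[0,0,0.03],[0,0,0.0222],[0,0,0],[0,0,0],[0,0,0],[0,0,0],[0,0,0],[0,0,0]], turn=[[0,0,0],[0,0,0],[0,0,0],[0,0,0],[0,0,0],[0,0,0],[0,0,0],[0,0,0],[0,0,0],[0,0,0]], jaw=[0.4,0.4,0.4,0.4,0.4,0.4,1,1,1,1], force=35)

```text
t: 16.48
tcp_pos: [0.4526, -0.3102, 0.0572]
orientation: [179.9, 0.0, 82.8]
contact_force: [-0.3, 0.6, 0.4]
opening: 0.218
```

```bash
python3 - <<'E'
from h import *
go(.545,.2746,.16,87.1)
E
```

```text
t 16.48 pos [ 0.4526 -0.3102  0.0572] rpy [179.9457   0.003   82.7564] j [ 41.   31.3 -11.7 111.    9.6  38.6  16.1] F [-0.3377  0.6481  0.4132] op 0.218
tool shift [ 0.5918  0.018  -0.1028] rotvec [ 0.0542  0.0051 -4.3436]
```

Emit:
play_rows(xyz=[[0,0,-0.035],[0,0,-0.035],[0,0,-0.033],[0.0422,0.0013,0],[0.0422,0.0013,0],[0.0422,0.0013,0],[0.0422,0.0013,0],[0.0422,0.0013,0],[0.0422,0.0013,0],[0.0422,0.0013,0],[0.0422,0.0013,0],[0.0422,0.0013,0],[0.0422,0.0013,0],[0.0422,0.0013,0],[0.0422,0.0013,0],[0,0,0],[0,0,0],[0,0,0]], turn=[[0,0,0],[0,0,0],[0,0,0],[0,0,0],[0,0,0],[0,0,0],[0,0,0],[0,0,0],[0,0,0],[0,0,0],[0,0,0],[0,0,0],[0,0,0],[0,0,0],[0,0,0],[0,0,-4.3],[0,0,0],[0,0,0]], jaw=[1,1,1,1,1,1,1,1,1,1,1,1,1,1,1,1,1,1])

```text
t: 18.73
tcp_pos: [0.5314, 0.1892, 0.1596]
orientation: [-180.0, 0.0, 86.9]
contact_force: [0.1, -0.5, -2.5]
opening: 0.215
```

```bash
python3 - <<'E'
from h import *
go(.545,.273,.0642,87.1)
im=r.snapshot("wrist");cv2.imwrite("pics/w8.png",im)
E
```

```text
t 18.73 pos [0.5314 0.1892 0.1596] rpy [-179.965     0.0379   86.9098] j [ -2.6  25.3 -24.9 105.4  13.2  52.1 -36.6] F [ 0.1158 -0.5387 -2.4702] op 0.215
tool shift [0.0845 0.0091 0.0953] rotvec [-0.0351  0.0378 -0.1902]
```

View pics/w8.png

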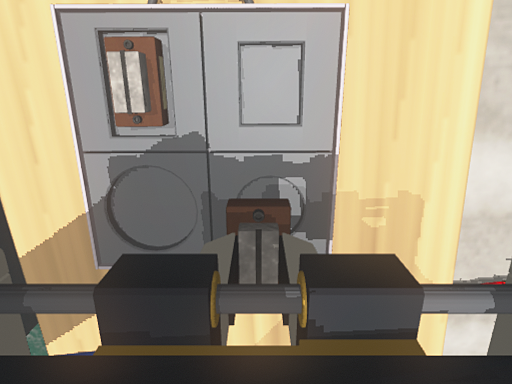

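Small die held (brown base at ~(258,215)); its pocket at ~(271,84). Move over it, then lower.

Emit:
play_rows(xyz=[[0.0425,0.0046,0],[0.042,0.0045,0],[0,0,0],[0,0,0]], turn=[[0,0,0],[0,0,0],[0,0,-0.2],[0,0,0]], jaw=[1,1,1,1])

```text
t: 19.27
tcp_pos: [0.545, 0.2732, 0.1597]
orientation: [-180.0, 0.1, 87.2]
contact_force: [0.1, -0.3, -2.0]
opening: 0.22
```

```bash
python3 - <<'E'
from h import *
go(.545,.273,.0645,87.1)
E
```

```text
t 19.27 pos [0.545  0.2732 0.1597] rpy [-179.9852    0.0565   87.198 ] j [-10.3  29.7 -25.1  98.8  14.9  54.9 -43.9] F [ 0.0739 -0.2609 -2.0192] op 0.22
tool shift [-0.0001  0.      0.0952] rotvec [-0.0147  0.0565  0.098 ]
```

Emit:
play_rows(xyz=[[0,0,0.03],[0,0,0.03],[0,0,0.02],[0,0,0.0152],[0,0,0],[0,0,0],[0,0,0],[0,0,0]], turn=[[0,0,0],[0,0,0],[0,0,0],[0,0,0],[0,0,0],[0,0,0],[0,0,0],[0,0,0]], jaw=[1,1,1,1,1,1,1,1])

```text
t: 20.27
tcp_pos: [0.5453, 0.2744, 0.0652]
orientation: [180.0, -0.0, 87.3]
contact_force: [-1.0, 0.2, -3.1]
opening: 0.218
```

Emit:
play_rows(xyz=[[0,0,0],[0,0,0],[0,0,0],[0,0,0],[0,0,-0.04],[0,0,-0.05],[-0.035,0,0],[-0.035,0,0],[0,0,0]], turn=[[0,0,0],[0,0,0],[0,0,0],[0,0,0],[0,0,0],[0,0,0],[0,0,0],[0,0,0],[0,0,0]], jaw=[0.4,0.4,0.4,0.4,0.4,0.4,0.4,0.4,0.4])

```text
t: 21.4
tcp_pos: [0.5422, 0.2002, 0.1548]
orientation: [180.0, 0.1, 87.0]
contact_force: [0.7, -0.3, 0.4]
opening: 0.602
```

```bash
python3 - <<'E'
from h import *
go(.5943,-.010,.16,87.1)
im=r.snapshot("wrist");cv2.imwrite("pics/w9.png",im);T=tcp()
for n,xy in(("small_die",(.545,.275)),("large_die",(.445,.28))):
  d=r.regions_of("wrist",n)[0]; b=fit("wrist",d['mask'],n,xy,T,np.radians([-10,-3,4]),.037)
  print(n,d['score'],d['mask'].sum(),b.fun,b.x[:2],np.degrees(b.x[2:]))
E
```

```text
t 21.4 pos [0.5422 0.2002 0.1548] rpy [179.9805   0.1337  86.9701] j [ -3.6  27.  -24.9 103.6  14.1  52.5 -37.8] F [ 0.7285 -0.2578  0.351 ] op 0.602
tool shift [-0.2072  0.0631 -0.0047] rotvec [ 0.0193  0.1337 -0.1299]
small_die 0.63 3142 82.72156862745098 [0.5444 0.2791] [-2.2114]
large_die 0.82 5134 162.94509803921568 [0.4457 0.284 ] [-2.624]
```

View pics/w9.png

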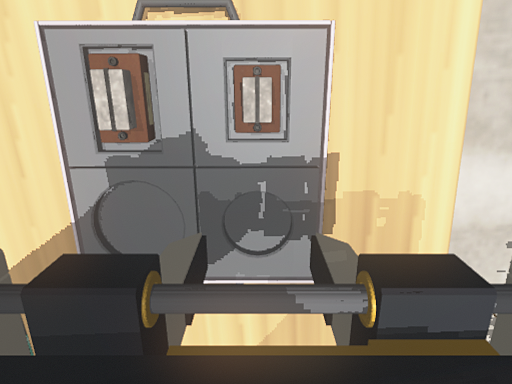

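Emit:
play_rows(xyz=[[-0.0385,0.0088,0],[-0.0385,0.0088,0],[-0.0385,0.0088,0],[-0.0385,0.0088,0],[-0.0385,0.0088,0],[-0.0385,0.0088,0],[-0.0385,0.0088,0],[0,0,0],[0,0,0]], turn=[[0,0,0],[0,0,0],[0,0,0],[0,0,0],[0,0,0],[0,0,0],[0,0,0],[0,0,0],[0,0,0]], jaw=[0,0,0,0,0,0,0,0,0])

```text
t: 22.68
tcp_pos: [0.5906, -0.0659, 0.1546]
orientation: [180.0, -0.1, 87.4]
contact_force: [0.5, -0.1, -0.1]
opening: 1.004
```

```bash
python3 - <<'E'
from h import *
go(.5943,-.010,.058,87.1)
im=r.snapshot("wrist");cv2.imwrite("pics/w10.png",im);T=tcp()
for n,xy in(("screw_tin",(.594,-.01)),):
  d=r.regions_of("wrist",n)[0]; b=fit("wrist",d['mask'],n,xy,T)
  print(n,d['score'],d['mask'].sum(),b.fun,b.x)
r.snapshot("scene")
for n,xy in(("screw_tin",(.594,-.01)),("tally_counter",(.60,-.181))):
  d=r.regions_of("scene",n)[0]; b=fit("scene",d['mask'],n,xy,None)
  print(n,d['score'],d['mask'].sum(),b.fun,b.x)
E
```

```text
t 22.68 pos [ 0.5906 -0.0659  0.1546] rpy [179.9929  -0.0937  87.3523] j [ 20.3  28.  -21.4 101.4  12.3  52.9  -8.9] F [ 0.5141 -0.1191 -0.1489] op 1.004
tool shift [0.0559 0.0011 0.0967] rotvec [ 0.0069 -0.0937  0.2523]
screw_tin 0.79 5933 186.3529411764706 [ 0.5939 -0.0081]Traceback (most recent call last):
  File "<stdin>", line 9, in <module>
IndexError: list index out of range
```

View pics/w10.png

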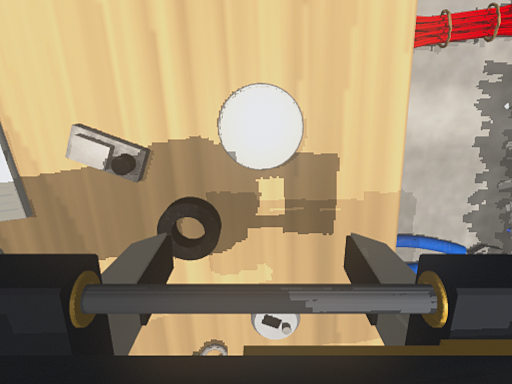

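Emit:
play_rows(xyz=[[0.0285,0.0004,0],[0.0285,0.0004,0],[0,0,0],[0,0,0.03],[0,0,0.03],[0,0,0.02],[0,0,0.0164],[0,0,0],[0,0,0],[0,0,0],[0,0,0],[0,0,0]], turn=[[0,0,0],[0,0,0],[0,0,0],[0,0,0],[0,0,0],[0,0,0],[0,0,0],[0,0,0],[0,0,0],[0,0,0],[0,0,0],[0,0,0]], jaw=[0,0,0,0,0,0,0,0,0,1,1,1], force=30)

```text
t: 24.38
tcp_pos: [0.5941, -0.0109, 0.0588]
orientation: [179.9, -0.0, 87.3]
contact_force: [0.6, 1.0, 0.8]
opening: 0.726
```

```bash
python3 - <<'E'
from h import *
go(.440,.1795,.16,87.1)
E
```

```text
t 24.38 pos [ 0.5941 -0.0109  0.0588] rpy [179.9469  -0.0089  87.2596] j [ 13.3  35.6 -19.4 104.2  16.5  43.  -17.7] F [0.6296 0.9535 0.7697] op 0.726
tool shift [ 0.1828 -0.163  -0.1013] rotvec [ 0.053  -0.0089  0.1596]
```

Emit:
play_rows(xyz=[[0,0,0],[0,0,0],[0,0,0],[0,0,-0.035],[0,0,-0.035],[0,0,-0.032],[0.0305,-0.0272,0],[0.0305,-0.0272,0],[0.0305,-0.0272,0],[0.0305,-0.0272,0],[0.0305,-0.0272,0],[0.0305,-0.0272,0],[0,0,0],[0,0,0]], turn=[[0,0,0],[0,0,0],[0,0,0],[0,0,0],[0,0,0],[0,0,0],[0,0,0],[0,0,0],[0,0,0],[0,0,0],[0,0,0],[0,0,0],[0,0,0],[0,0,0]], jaw=[1,1,1,1,1,1,1,1,1,1,1,1,1,1])

```text
t: 26.12
tcp_pos: [0.4395, 0.1793, 0.1602]
orientation: [-180.0, 0.0, 87.3]
contact_force: [1.0, -0.4, -1.9]
opening: 0.665
```

```bash
python3 - <<'E'
from h import *
go(.440,.1795,.0662,87.1)
im=r.snapshot("wrist");cv2.imwrite("pics/w11.png",im)
E
```

```text
t 26.12 pos [0.4395 0.1793 0.1602] rpy [-179.9966    0.0226   87.2787] j [ -0.8  17.1 -28.4 117.4  10.9  48.  -38.2] F [ 1.0259 -0.383  -1.9345] op 0.665
tool shift [0.0003 0.0004 0.094 ] rotvec [-0.0034  0.0226  0.1787]
```

View pics/w11.png

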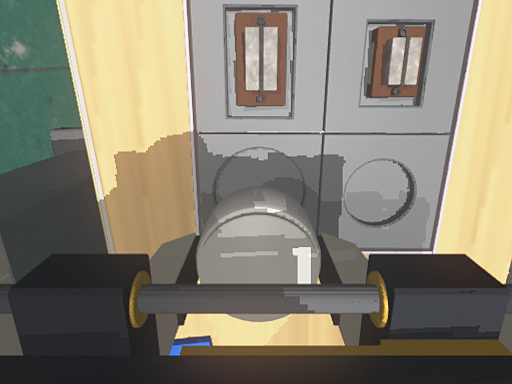

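Emit:
play_rows(xyz=[[0,0,0.03],[0,0,0.03],[0,0,0.02],[0,0,0.0138],[0,0,0],[0,0,0],[0,0,0],[0,0,0]], turn=[[0,0,0],[0,0,0],[0,0,0],[0,0,0],[0,0,0],[0,0,0],[0,0,0],[0,0,0]], jaw=[1,1,1,1,1,1,1,1])

```text
t: 27.18
tcp_pos: [0.44, 0.1798, 0.0671]
orientation: [179.9, -0.0, 87.3]
contact_force: [-0.2, 0.1, -2.1]
opening: 0.668
```

Emit:
play_rows(xyz=[[0,0,0],[0,0,0],[0,0,0],[0,0,0],[0,0,-0.03],[0,0,-0.03],[0,0,-0.03],[-0.03,0,0],[-0.035,0,0],[-0.01,0,0],[0,0,0]], turn=[[0,0,0],[0,0,0],[0,0,0],[0,0,0],[0,0,0],[0,0,0],[0,0,0],[0,0,0],[0,0,0],[0,0,0],[0,0,0]], jaw=[0.15,0.15,0.15,0.15,0.15,0.15,0.15,0.15,0.15,0.15,0.15])

```text
t: 28.55
tcp_pos: [0.4362, 0.1046, 0.1567]
orientation: [180.0, -0.0, 87.2]
contact_force: [0.3, 0.3, 1.2]
opening: 0.852
```

```bash
python3 - <<'E'
from h import *
go(.600,-.240,.16,87.1)
im=r.snapshot("wrist");cv2.imwrite("pics/w12.png",im);T=tcp()
d=r.regions_of("wrist","screw_tin")[0]; b=fit("wrist",d['mask'],"screw_tin",(.44,.18),T,z=.037)
print(d['score'],d['mask'].sum(),b.fun,b.x)
E
```

```text
t 28.55 pos [0.4362 0.1046 0.1567] rpy [179.9706  -0.0245  87.179 ] j [  7.5  14.6 -27.4 121.    9.2  46.3 -28.4] F [0.2536 0.3198 1.2062] op 0.852
tool shift [-0.3361  0.1806 -0.0034] rotvec [ 0.0294 -0.0245  0.079 ]
0.62 6484 407.4 [0.4395 0.1823]
```

View pics/w12.png

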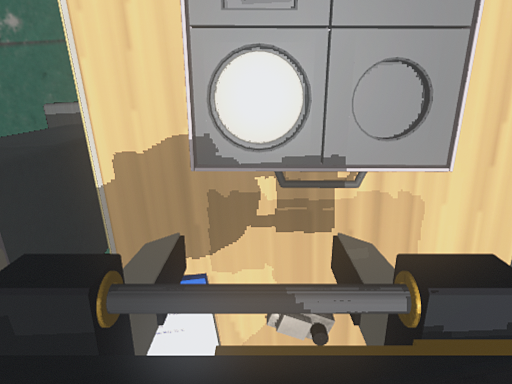

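Emit:
play_rows(xyz=[[-0.0373,0.0201,0],[-0.0373,0.0201,0],[-0.0373,0.0201,0],[-0.0373,0.0201,0],[-0.0373,0.0201,0],[-0.0373,0.0201,0],[-0.0373,0.0201,0],[-0.0373,0.0201,0],[-0.0373,0.0201,0],[0,0,0],[0,0,0]], turn=[[0,0,0],[0,0,0],[0,0,0],[0,0,0],[0,0,0],[0,0,0],[0,0,0],[0,0,0],[0,0,0],[0,0,0],[0,0,0]], jaw=[0.15,0.15,0.15,0.15,0.15,0.15,0.15,0.15,0.15,0.15,0.15])

```text
t: 30.02
tcp_pos: [0.6011, -0.2372, 0.1559]
orientation: [-180.0, -0.1, 87.4]
contact_force: [0.6, 0.5, 0.6]
opening: 0.847
```

```bash
python3 - <<'E'
from h import *
go(.600,-.1815,.056,87.1)
im=r.snapshot("wrist");cv2.imwrite("pics/w13.png",im);T=tcp()
d=r.regions_of("wrist","tally_counter")[0]; b=fit("wrist",d['mask'],"tally_counter",(.60,-.1815),T)
print(d['score'],d['mask'].sum(),b.fun,b.x)
E
```

```text
t 30.02 pos [ 0.6011 -0.2372  0.1559] rpy [-179.9765   -0.1091   87.3521] j [ 31.8  32.2 -17.5  93.6  11.   56.    8. ] F [0.5734 0.5232 0.6089] op 0.847
tool shift [ 0.0554 -0.0036  0.1   ] rotvec [-0.0238 -0.109   0.2521]
0.92 2747 220.1921568627451 [ 0.5997 -0.181 ]
```

View pics/w13.png

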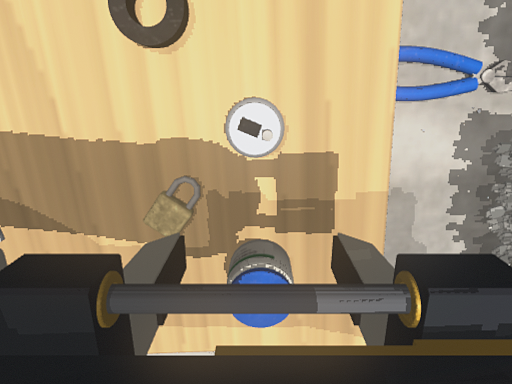

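Emit:
play_rows(xyz=[[0.0279,-0.0019,0],[0.0279,-0.0019,0],[0,0,0],[0,0,0.03],[0,0,0.03],[0,0,0.025],[0,0,0.0147],[0,0,0],[0,0,0],[0,0,0],[0,0,0],[0,0,0],[0,0,0],[0,0,0]], turn=[[0,0,0],[0,0,0],[0,0,0],[0,0,0],[0,0,0],[0,0,0],[0,0,0],[0,0,0],[0,0,0],[0,0,0],[0,0,0],[0,0,0],[0,0,0],[0,0,0]], jaw=[0.15,0.15,0.15,0.15,0.15,0.15,0.15,0.15,0.15,1,1,1,1,1], force=20)

```text
t: 31.88
tcp_pos: [0.5997, -0.1833, 0.0571]
orientation: [180.0, -0.0, 87.3]
contact_force: [-0.2, -0.7, 1.9]
opening: 0.483
```

```bash
python3 - <<'E'
from h import *
go(.5395,.1752,.16,87.1)
E
```

```text
t 31.88 pos [ 0.5997 -0.1833  0.0571] rpy [179.968   -0.0078  87.2628] j [ 26.5  37.8 -16.2  99.3  14.   44.8   0.8] F [-0.2375 -0.6833  1.8649] op 0.483
tool shift [ 0.3552 -0.0772 -0.1029] rotvec [ 0.032  -0.0079  0.1628]
```

Emit:
play_rows(xyz=[[0,0,-0.035],[0,0,-0.035],[0,0,-0.033],[0.0395,-0.0086,0],[0.0395,-0.0086,0],[0.0395,-0.0086,0],[0.0395,-0.0086,0],[0.0395,-0.0086,0],[0.0395,-0.0086,0],[0.0395,-0.0086,0],[0.0395,-0.0086,0],[0.0395,-0.0086,0],[0,0,0],[0,0,0]], turn=[[0,0,0],[0,0,0],[0,0,0],[0,0,0],[0,0,0],[0,0,0],[0,0,0],[0,0,0],[0,0,0],[0,0,0],[0,0,0],[0,0,0],[0,0,0],[0,0,0]], jaw=[1,1,1,1,1,1,1,1,1,1,1,1,1,1])

```text
t: 33.62
tcp_pos: [0.5391, 0.1749, 0.1596]
orientation: [-180.0, 0.0, 87.3]
contact_force: [0.3, -0.5, -0.7]
opening: 0.482
```

```bash
python3 - <<'E'
from h import *
go(.5395,.1742,.0644,87.1)
im=r.snapshot("wrist");cv2.imwrite("pics/w14.png",im)
E
```

```text
t 33.62 pos [0.5391 0.1749 0.1596] rpy [-179.9891    0.038    87.2729] j [ -1.8  25.4 -23.9 105.1  12.7  52.2 -34.2] F [ 0.3408 -0.4516 -0.7134] op 0.482
tool shift [-0.0007  0.0004  0.0952] rotvec [-0.0108  0.038   0.1729]
```

View pics/w14.png

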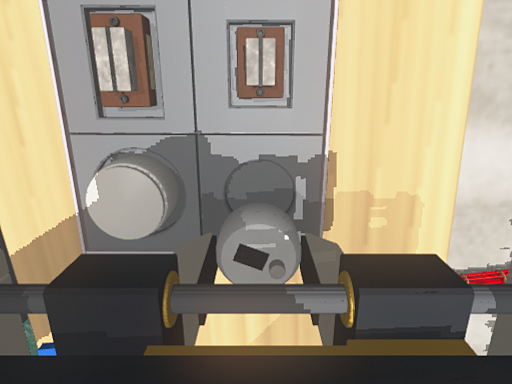

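Emit:
play_rows(xyz=[[-0.0007,0.0004,0.03],[0,0,0.03],[0,0,0.02],[0,0,0.0151],[0,0,0],[0,0,0],[0,0,0],[0,0,0]], turn=[[0,0,0],[0,0,0],[0,0,0],[0,0,0],[0,0,0],[0,0,0],[0,0,0],[0,0,0]], jaw=[1,1,1,1,1,1,1,1])

```text
t: 34.67
tcp_pos: [0.54, 0.175, 0.0654]
orientation: [179.9, -0.0, 87.3]
contact_force: [0.6, 0.3, -0.7]
opening: 0.484
```

Emit:
play_rows(xyz=[[0,0,0],[0,0,0],[0,0,0],[0,0,0],[0,0,-0.03],[0,0,-0.03],[0,0,-0.06],[0,0,-0.05],[-0.035,-0.02,0],[-0.035,-0.02,0],[0,0,0],[0,0,0]], turn=[[0,0,0],[0,0,0],[0,0,0],[0,0,0],[0,0,0],[0,0,0],[0,0,0],[0,0,0],[0,0,0],[0,0,0],[0,0,0],[0,0,0]], jaw=[0.35,0.35,0.35,0.35,0.35,0.35,0.35,0.35,0.35,0.35,0.35,0.35])

```text
t: 36.17
tcp_pos: [0.4966, 0.1072, 0.2351]
orientation: [179.9, -0.0, 87.3]
contact_force: [-0.3, 0.7, 0.2]
opening: 0.651
```

```bash
python3 - <<'E'
from h import *
go(.5,.1,.3,87.1)
im=r.snapshot("wrist");cv2.imwrite("pics/w15.png",im);T=tcp()
for n,xy,yw in(("large_die",(.445,.28),np.radians([-8,2])),("small_die",(.545,.275),np.radians([-8,2])),("screw_tin",(.44,.18),(0,)),("tally_counter",(.54,.175),(0,))):
  for d in r.regions_of("wrist",n)[:1]:
    b=fit("wrist",d['mask'],n,xy,T,yw,z=.037); print(n,d['score'],b.fun,b.x)
r.snapshot("side"); cv2.imwrite("pics/sd.png",cv2.resize(r.snapshot("side")[130:320,120:370],None,fx=3,fy=3))
E
```

```text
t 36.17 pos [0.4966 0.1072 0.2351] rpy [179.933   -0.0423  87.2558] j [  6.6  14.1 -25.1 109.2   7.   58.1 -24.3] F [-0.3297  0.7072  0.1515] op 0.651
tool shift [-0.007   0.0038 -0.0649] rotvec [ 0.0669 -0.0424  0.1558]
large_die 0.76 43.76862745098039 [ 0.4452  0.282  -0.018 ]
small_die 0.65 26.968627450980392 [ 0.5444  0.2771 -0.0318]
screw_tin 0.7 177.89803921568628 [0.4405 0.1826]
tally_counter 0.9 170.49019607843138 [0.539  0.1772]
```

View pics/w15.png

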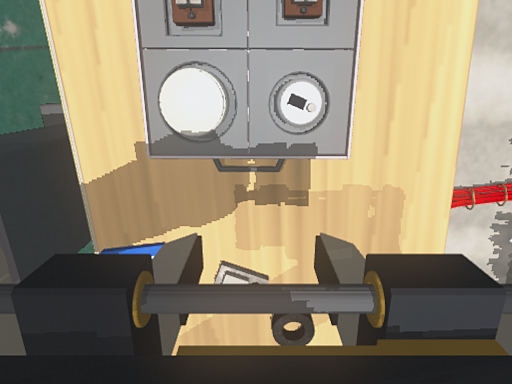

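View pics/sd.png

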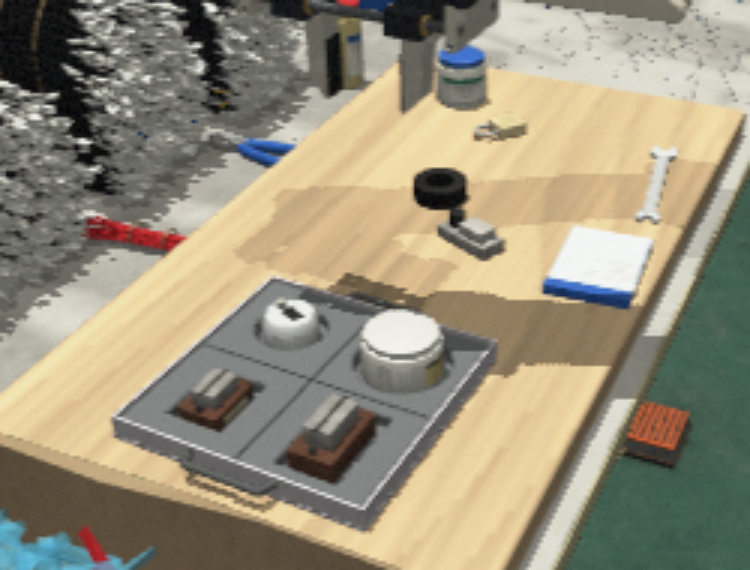

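All four parts sit flat in their pockets, the gauge and jar haven't moved, and the gripper is clear.

```bash
python3 -c "
from rig import r
print(r.hand_in())"
```

```text
the job is handed in; nothing more can be done
None
```

I put the large die, the small die, the screw tin and the tally counter into their pockets and handed the job in at about 36 s of the 102 s allowed. The hand-in gives no verdict.

- **Position:** the last wrist-camera fits put each part within about 3.5 mm of its pocket centre, against a limit of 12 mm. All four fits read 2–3.5 mm too far in +y. I put that down to camera error, because the gaps round the dies looked even in the pictures.
- **Seating:** the side and wrist views show all four upright and seated flat. I judged the seating height from the release height and the pictures and did not measure it separately.
- **Look-alikes:** I never touched the height gauge or the grease jar, and in the last pictures they are still in place by eye. I did not re-measure their positions.
- **At hand-in:** the gripper was empty, about 0.19 m above the tray blocks and touching nothing. Wrist forces stayed low, 3 N or less at every reading.

One check failed along the way. From the scene camera, the detector found no tin while I was about to pick it up, so I relied on the wrist camera there.

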